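Slide the tall oil bottle back to the niche wall

ROBOT

A 6-joint arm with a two-finger parallel gripper is mounted at the origin on the work surface. World frame = base frame: x ahead of the robot, y to its left, z up, the work surface at z = 0. Lengths are in mm, angles in rad, forces in N, time in s.
With the tool pointing down it reaches from about 350 to 800 mm from the base axis. Payload 7.3 kg.
Tool frame: the origin (TCP) lies at the very end of the fingers, on their centre line; the grasp point (between the pads) lies 19 mm behind it; z points along the fingers, y is the direction in which the jaws open and shut (so a half turn about z gives the same grasp; the last joint's range is limited). The gripper opens to 85 mm and grips with 20 to 120 N. Pads are 22 mm wide; open, the fingers measure 114 mm over their backs; the gripper's body (76 mm by 85 mm) begins 54 mm behind the grasp point. The pads swing forward as they close: fully open they stand 13 mm farther back than shut.
Start: joints at [1.087, 0.342, 1.524, -0, 1.275, -0.146], TCP at [173.977, 495.355, 231.322] pointing down, gripper open.
Joint ranges: [-2.53, 2.53], [-0.77, 2.02], [0.04, 2.7], [-1, 4.14], [0.28, 2.66], [-3.11, 3.11]. Speed limits (rad/s): [2.57, 2.57, 3.14, 3.14, 3.14, 3.14].

INTERFACE

Orientations are given as a rotation vector (axis times angle).
In Python, from plant import ctrl gives the robot as it stands.
- The arm moves only by the shell command python3 -m handwheel 'ROWS'. ROWS is JSON, a list that holds one entry, the list of rows, each a list of 5 numbers: the shift along the world's x, y, z in cm, then the turn about the world's z in units of 6 degrees (1.0 is 6 degrees), then the closure, from 0 (fully open) to 1 (shut). In form: [[[tx, ty, tz, spin, jaw], ...]]. A call has 1 to 10 rows; each row shifts and turns the commanded pose from where the row before left it; what a row does not reach is not made up. A row lasts 1/8 s, in which the tool goes at most 62.5 mm and 10.7 degrees, less where a joint would pass 70% of its speed; a pose out of reach is approached as far as the arm can. A call is refused whole if a number of a shift passes 6.25 or a number of a turn 1, either way. A call with a gripper value outside its range is refused whole. The fingers move at their own pace and stop on an object; the grip force is fixed at half the most. Time passes only in rows, so rows that do not move let the fingers close. It gives the time, the measured TCP pose, the force and the opening at its end, in the units of the state.
- ctrl.sense(): the state, without advancing time (a new reading comes with each control period).
- ctrl.snapshot(name): name is "side" or "top" or "wrist"; returns a dict with "color" (480x640x3 uint8, red, green, blue), "intrinsics" (3x3 intrinsics, pixels), "R" (3x3) and "t" (3): a world point X has camera coordinates R X + t. Camera axes: x right, y down, z forward; pixel columns grow to the right and rows downward; lengths in mm; the calibration is good to about 2 mm. The wrist camera is an equidistant fisheye: a pixel r from the principal point sees the ray r / f radians off the axis. A picture is of the moment at which its call begins. There is no depth.
- ctrl.job_done(): hands the job in, once; it reports no verdict.
The state is a dict: "clock": time; "joints": joint angles; "joint_vel": joint speeds; "joint_efforts": joint torques, N m; "ee_pos": TCP position; "tool_rot": TCP orientation; "force": force on the tool from outside, world axes, zero at the start; "moment": the same for the moment, N m; "gripper_width": finger opening in mm.
Only numpy, scipy, OpenCV 4.12 (cv2) and the standard library are available. Lean on these libraries where they do the work, as an engineer would, in place of code of your own. Each camera call takes 0.05 s, during which the arm holds its last target. There are 200 camera calls.

TASK

A tall bottle of massage oil has been left at the front of the steel shelf, where it will get knocked off. With the fingertips low on its body, push it back along the shelf into the space between the pill organiser and the wooden massage roller until it stands right up against the green tiles at the back. Slide it gently, upright all the way, without gripping or lifting it, leave everything else on the shelf as it is, and take the hand away at the end.

Things in the scene. Friction and masses are not known exactly. Their poses are not given: they have to be found in the camera images.
- niche: Fixed low niche of green tiles, open at front and top, with a flat steel wall shelf. Origin: on the counter under the shelf's middle; x points from the shelf's front back to the tiled wall, y left along the shelf, z up. Shelf top 70 mm above the origin, spanning x -110 (front edge) to +110 mm (back wall) and y -310 to +310 mm (side walls). Its place and yaw vary.
- back_wall (a point): Point on the face of the tiled back wall, at its middle, where it meets the shelf's top (x = +110, z = 70 mm in the niche). Axes as the niche's. The walls rise 92 mm above the shelf with their white cap.
- clamp (a point): Top middle of the small chrome screw clamp fixed over the shelf's front edge, 9 mm above the shelf. It is 16 mm wide along the shelf, reaches 19 mm from this point to the back and 23 mm to the front, and hangs 64 mm below the shelf's top.
- bottle: Tall narrow round amber glass bottle, paper label: 48 mm in diameter, straight up to 158 mm, then a short shoulder and a 32 mm cap; 210 mm high, 0.2 to 0.45 kg. Origin: centre of the underside; z up its length. It starts 35 to 60 mm (its centre) behind the shelf's front edge. Friction on the steel 0.3 to 0.5: pushed slowly below 40 mm above the shelf it slides upright; pushed at half its height or stopped from a fast slide it tips.
- organiser: Seven-day pill organiser of pale plastic, seven hinged lids in a row, all shut: 150 mm long along its y axis, 42 mm deep along x, 27 mm high, loose. Origin: centre of its underside. It stands near the back wall, y axis along the wall, on one side of the free space (left or right differs).
- roller: Wooden palm massage roller, a turned grip on four grooved wooden balls: 130 mm long along its y axis, 66 mm deep along x, 62 mm high, loose. Origin: centre of its underside. It stands near the back wall, y axis along the wall, on the other side of the free space; 110 to 170 mm are free between its end and the organiser's end.
- paperweight: Clear glass paperweight, a 72 mm ball with a ground flat foot, loose, standing towards one end of the shelf. Its origin is the centre of its foot.
- light: Silver cylindrical bike light lying on its black bracket, 92 mm long along its x axis, 36 mm wide, 48 mm high, loose, towards the other end of the shelf. Its origin is the centre of its underside.
Not all that is in view belongs to the job. Of the things shaped like the bottle, the amber one is meant. There is more than one size of the organiser; the job needs the smaller.

How it is judged (in metres and radians):
At the end, for the whole second after the job is handed in: The bottle stands still and upright (within 3 degrees) on the shelf between the pill organiser and the massage roller, its side no more than 15 mm from the back wall, and the hand has left it. Organiser, roller, paperweight and light are each within 12 mm of where they stood (x of bottle in the frame of niche above 0.071 m and z of bottle in the frame of niche between 0.066 and 0.074 m and ((y of bottle in the frame of organiser above 0 m and y of bottle in the frame of roller below 0 m) or (y of bottle in the frame of organiser below 0 m and y of bottle in the frame of roller above 0 m)) and angle between bottle's own z axis and vertical below 0.05 rad and linear speed of bottle below 0.01 m/s and distance of each of organiser, roller, paperweight, light from where it was at the start of the episode below 0.012 m); the robot touches nothing.
It fails at once if the bottle leans more than 11 degrees (rocks, tips or falls) (angle between bottle's own z axis and vertical above 0.2 rad).
It fails at once if the bottle is lifted off the shelf by more than 8 mm (z of bottle in the frame of niche above 0.078 m).
It fails at once if the bottle is gripped or shoved (fingers on it with over 20 N while it is still clear of the wall), or rammed against the tiles with over 150 N ((contact force between the fingers and bottle above 20 N and x of bottle in the frame of niche below 0.078 m) or contact force between bottle and niche above 150 N).
It fails at once if the fingers push on the upper half of the bottle (contact force between the fingers and bottle above 0.5 N and z of the grasp point in the frame of niche above 0.18 m).
It fails at once if the organiser, roller, paperweight or light is shifted by more than 12 mm (distance of any of organiser, roller, paperweight, light from where it was at the start of the episode above 0.012 m).
It also fails if it takes over 58 s, if anything falls off the work surface, if the arm or the gripper's body presses on something with over 40 N, if the wrist force passes 120 N, or if a joint passes its speed limit or range.

## Working session

There is one attempt and no reset: what is moved stays moved. The work goes in short steps, Python scripts to look and compute and a shell command to move; the robot and the scene stay as the last step left them, time stands still between calls to the robot, and variables do not carry over. Pictures are saved under pics/ and viewed, about 8 in all and at most 12, crops included, and the job is handed in when it is done.

```bash
mkdir -p pics
python3 - <<'E'
from plant import ctrl
import cv2
for n in("side","top"):
    s=ctrl.snapshot(n); cv2.imwrite(f"pics/{n}0.png",s["color"][:,:,::-1]); print(n,s["intrinsics"],s["R"],s["t"])
print(ctrl.sense())
E
```

```text
side [[456.92816701   0.         318.33174064]
 [  0.         456.92816701 239.39463463]
 [  0.           0.           1.        ]] [[-0.7527468  -0.65823282  0.01008968]
 [-0.51626521  0.58074597 -0.62944766]
 [ 0.40846357 -0.47902367 -0.77697737]] [402.38190877 292.26537779 584.86183949]
top [[574.69190063   0.         323.83706933]
 [  0.         574.69190063 242.14914063]
 [  0.           0.           1.        ]] [[-7.35365426e-04 -9.99980737e-01 -6.16320638e-03]
 [-9.91110852e-01  1.54874748e-03 -1.33029619e-01]
 [ 1.33036602e-01  6.01059535e-03 -9.91092899e-01]] [ 24.38241033 527.98136931 899.31546815]
{'clock': 0.1, 'joints': array([ 1.08698649e+00,  3.42644966e-01,  1.52491461e+00,  2.97864746e-05,
        1.27540657e+00, -1.45992880e-01]), 'joint_vel': array([-0.0009168 , -0.00251859, -0.00176591, -0.00054879, -0.00052936,
       -0.00149814]), 'joint_efforts': array([ 2.95332255e-03, -4.34443939e+01, -2.46490306e+01,  2.92991376e-05,
        4.61847361e-03,  8.47438173e-06]), 'ee_pos': array([173.79996044, 495.02138064, 230.70205454]), 'tool_rot': array([-5.28059304e-01, -3.09643516e+00,  2.03724124e-03]), 'force': array([ 0.15971681, -1.23136964, -0.53646922]), 'moment': array([ 0.01178999,  0.00336208, -0.03622547]), 'gripper_width': 85.1137095734624}
```

View pics/side0.png

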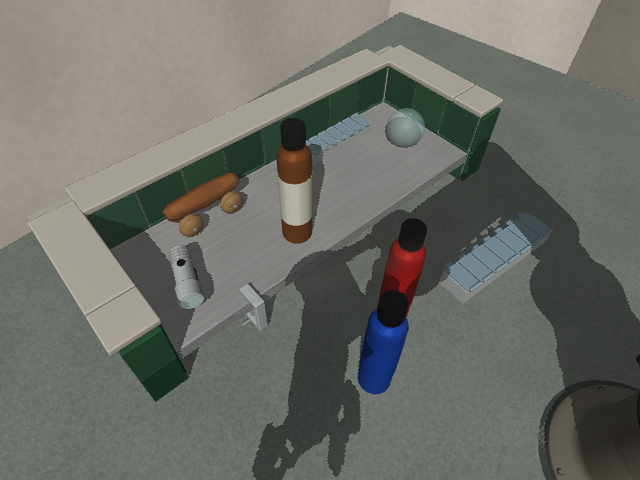

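View pics/top0.png

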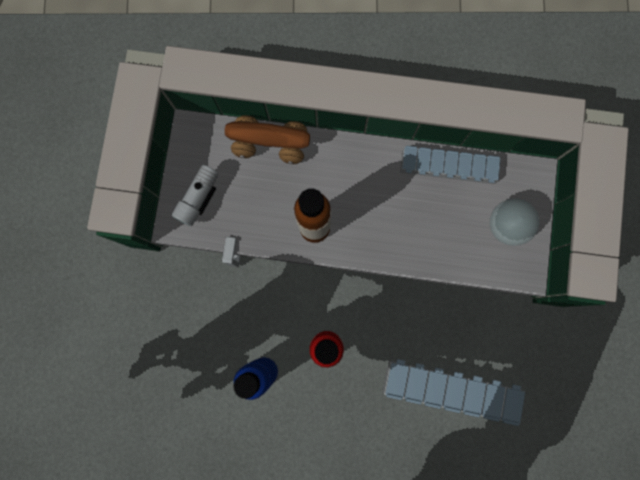

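Top view: amber bottle at about (313,215), with red (327,349) and blue (252,380) lookalikes in front of the niche. The small organiser is on the shelf at (452,164) and the larger one on the counter at (455,392). The roller is at (268,138) and the clamp at (231,250). I choose the amber bottle and the shelf organiser, and check them in a crop.

```bash
cat > h.py <<'E'
import numpy as np
K={'side':(456.928,318.332,239.395),'top':(574.692,323.837,242.149)}
R={'side':np.array([[-0.7527468,-0.65823282,0.01008968],[-0.51626521,0.58074597,-0.62944766],[0.40846357,-0.47902367,-0.77697737]]),
'top':np.array([[-7.35365426e-04,-9.99980737e-01,-6.16320638e-03],[-9.91110852e-01,1.54874748e-03,-1.33029619e-01],[1.33036602e-01,6.01059535e-03,-9.91092899e-01]])}
T={'side':np.array([402.38190877,292.26537779,584.86183949]),'top':np.array([24.38241033,527.98136931,899.31546815])}
def back(n,u,v,z):
    f,cx,cy=K[n]; d=R[n].T@np.array([(u-cx)/f,(v-cy)/f,1]); c=-R[n].T@T[n]
    return c+d*(z-c[2])/d[2]
def proj(n,X):
    f,cx,cy=K[n]; p=R[n]@np.asarray(X,float)+T[n]; return np.array([f*p[0]/p[2]+cx,f*p[1]/p[2]+cy])
E
python3 - <<'E'
from h import *
import cv2
np.set_printoptions(precision=1,suppress=True)
for n in R: print(n,-R[n].T@T[n])
for a in [("top",157,246,70),("top",535,293,70),("top",312,202,210),("side",293,126,210),("side",297,240,70),("top",315,240,70),("top",231,240,79),("side",182,352,70),("side",455,178,70)]: print(a,back(*a))
im=cv2.imread("pics/top0.png"); c=cv2.resize(im[90:300,150:550],None,fx=2,fy=2,interpolation=2)
cv2.imwrite("pics/crop0.png",c)
E
```

```text
side [214.9 375.3 634.3]
top [403.7  18.2 961.7]
('top', 157, 246, 70) [517.7 285.   70. ]
('top', 535, 293, 70) [ 443.6 -302.4   70. ]
('top', 312, 202, 210) [558.6  38.4 210. ]
('side', 293, 126, 210) [609.8 -25.4 210. ]
('side', 297, 240, 70) [536.   50.8  70. ]
('top', 315, 240, 70) [526.8  37.4  70. ]
('top', 231, 240, 79) [525.7 167.6  79. ]
('side', 182, 352, 70) [520.1 291.1  70. ]
('side', 455, 178, 70) [ 421.7 -241.9   70. ]
```

View pics/crop0.png

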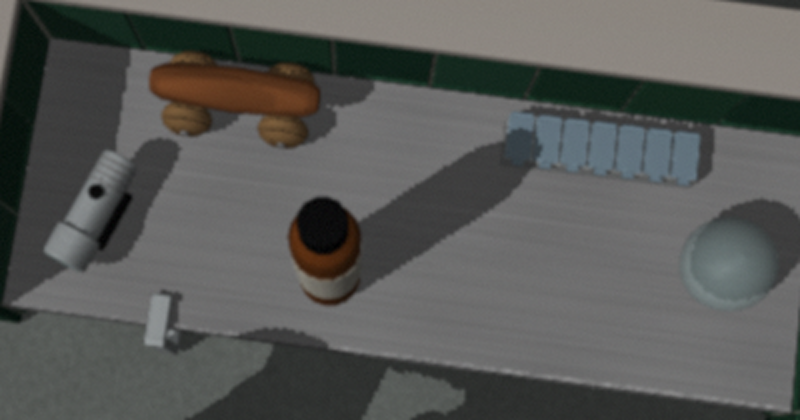

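Run:
```python
from h import *
np.set_printoptions(precision=1,suppress=True)
c=lambda x,y:(150+x/2,90+y/2)
b=lambda x,y,z:back("top",*c(x,y),z)
FL,FR=b(5,305,70),b(795,411,70); BL,BR=b(48,40,70),b(800,133,70)
print("front",FL,FR,"back",BL,BR)
d=(FL-FR)[:2]; yaw=np.arctan2(-d[0],d[1]) # y axis=(-sin,cos)
d2=(BL-BR)[:2]; print(yaw,np.arctan2(-d2[0],d2[1]))
y1=yaw
ux=np.array([np.cos(y1),np.sin(y1)]);uy=np.array([-ux[1],ux[0]])
print("depth",[(p[:2]-FL[:2])@ux for p in(BL,BR)],"ylen",np.linalg.norm(d))
print("cap",b(322,218,280),back("side",293,123,280))
P={'cap':b(322,218,280)[:2],'clamp':b(160,320,79)[:2],'orgL':b(508,112,97)[:2],'orgLf':b(505,160,97)[:2],'orgR':b(698,185,97)[:2],'rolL':b(150,75,115)[:2],'rolR':b(320,92,110)[:2],'ballR':b(282,132,100)[:2],'lightf':b(60,250,100)[:2],'glass':b(728,264,106)[:2]}
O=(FL[:2]+FR[:2])/2+110*ux
print("niche",O)
for k,v in P.items(): print(k,v,"niche",(v-O)@ux,(v-O)@uy)
```

```text
front [523.2 292.3  70. ] [ 439.8 -321.4   70. ] back [739.5 265.9  70. ] [ 660.5 -336.9   70. ]
-0.13513796376571038 -0.13028559244382515
depth [np.float64(217.8513447299799), np.float64(220.80135607631033)] ylen 619.3294101446563
cap [547.8  37.8 280. ] [548.8  36.3 280. ]
niche [590.5 -29.4]
cap [547.8  37.8] niche -51.32071102597748 60.79463076966377
clamp [510.1 168.8] niche -106.35925901289315 185.5680111910831
orgL [ 670.1 -101.1] niche 88.50323762103962 -60.3430889781916
orgLf [631.9 -98. ] niche 50.23066167637285 -62.46991925112294
orgR [ 611.8 -245.8] niche 50.262657755753104 -211.61200509805604
rolL [694.4 174.3] niche 75.55007644866778 215.82386144821152
rolR [682.3  44.4] niche 80.98927099844593 85.49199069423068
ballR [653.7  74. ] niche 48.65715790685095 110.94808299971584
lightf [561.4 242.7] niche -65.4453114412574 265.67994711783547
glass [ 548.7 -263.1] niche -9.92463421248967 -237.2502162668263
```

Run:
```python
from h import *
np.set_printoptions(precision=1,suppress=True)
print("red",back("top",327,352,210),back("side",412,229,210),"blue",back("top",247,386,210),back("side",393,304,210))
yaw=-0.133; ux=np.array([np.cos(yaw),np.sin(yaw)]);uy=np.array([-ux[1],ux[0]]);O=np.array([590.5,-29.4])
b=np.array([548.2,37.1]); e=O+86*ux+16*uy; d=(e-b)/np.linalg.norm(e-b)
print("end",e,"dir",d,np.degrees(np.arctan2(d[1],d[0])),np.linalg.norm(e-b))
for k in(81,91,105): print(k,b-k*d)
print("rear finger at start",b-(91+57)*d)
```

```text
red [361.9  18.8 210. ] [363.2  25.4 210. ] blue [319.2 121.  210. ] [319.2 127.6 210. ]
end [677.9 -24.9] dir [ 0.9 -0.4] -25.571919226481466 143.74265439745565
81 [475.1  72.1]
91 [466.1  76.4]
105 [453.5  82.4]
rear finger at start [414.7 101. ]
```

```bash
python3 -m handwheel '[[[1.7,-2.6,0,-1,0],[1.7,-2.6,0,-1,0],[1.7,-2.6,0,-1,0],[1.7,-2.6,0,-1,0],[1.7,-2.6,0,-1,0],[1.7,-2.6,0,-1,0],[1.7,-2.6,0,-1,0],[1.7,-2.6,0,-1,0],[1.7,-2.6,0,-1,0],[1.7,-2.6,0,-1,0]]]'
python3 -m handwheel '[[[1.8,-2.55,0,-1,0],[1.8,-2.55,0,-1,0],[1.8,-2.55,0,-1,0],[1.8,-2.55,0,-1,0],[1.8,-2.55,0,-1,0],[1.8,-2.55,0,-1,0],[0,0,0,0,0],[0,0,0,0,0]]]'
python3 - <<'E'
from plant import ctrl
import cv2
from scipy.spatial.transform import Rotation as r
s=ctrl.sense();print(s["ee_pos"],r.from_rotvec(s["tool_rot"]).as_matrix(),s["force"])
s=ctrl.snapshot("side"); cv2.imwrite("pics/side1.png",s["color"][:,:,::-1])
E
```

```text
clock: 1.35
ee_pos: [344.3, 234.4, 231.1]
tool_rot: [-2.01, -2.414, 0.001]
force: [0.4, 0.4, 0.2]
gripper_width: 85.3
clock: 2.35
ee_pos: [451.4, 82.7, 231.0]
tool_rot: [-2.653, -1.681, 0.001]
force: [-0.3, -0.4, -0.6]
gripper_width: 85.2
[451.40891223  82.68454744 230.9974821 ] [[ 4.27393416e-01  9.04065115e-01 -1.06554309e-03]
 [ 9.04065720e-01 -4.27393374e-01  2.78544516e-04]
 [-2.03583676e-04 -1.08236907e-03 -9.99999394e-01]] [-0.33028926 -0.42116582 -0.57304121]
```

View pics/side1.png

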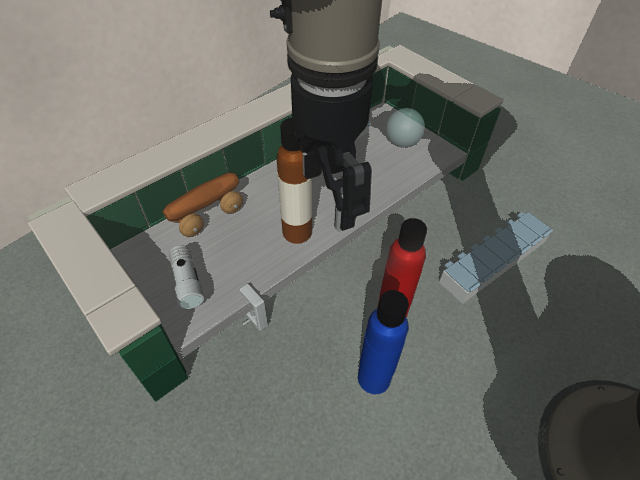

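Run:
```python
from plant import ctrl
import cv2,numpy as np
im=cv2.imread("pics/side1.png")[100:260,260:400]
a=cv2.resize(im,None,fx=3.6,fy=3.6,interpolation=2); a=np.clip((a/255.)**0.45*255,0,255).astype('u1')
cv2.imwrite("pics/c1.png",a)
s=ctrl.snapshot("wrist");cv2.imwrite("pics/w1.png",s["color"][:,:,::-1])
```

```text
(no output)
```

View pics/c1.png

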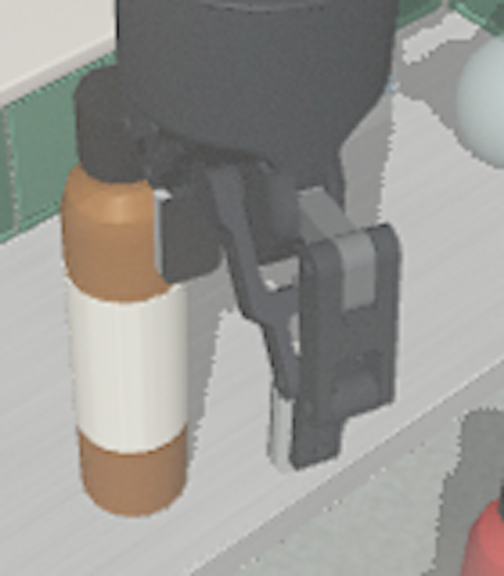

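Run:
```python
from h import *
d=np.array([.904,-.427,0]);c=np.array([451.4,82.7,231])
f=lambda X:(proj("side",X)-[260,100])*3.6
for k in(-57,-42,42,57):
  for z in(0,13,40,73): print(k,z,f(c+k*d+[0,0,z]).round())
print(f([548.2,37.1,280]))
```

```text
-57 0 [316. 510.]
-57 13 [318. 484.]
-57 40 [324. 425.]
-57 73 [331. 347.]
-42 0 [295. 476.]
-42 13 [297. 450.]
-42 40 [302. 391.]
-42 73 [308. 312.]
42 0 [192. 307.]
42 13 [192. 279.]
42 40 [192. 219.]
42 73 [192. 139.]
57 0 [175. 279.]
57 13 [175. 252.]
57 40 [175. 192.]
57 73 [174. 112.]
[118.57936491  84.60074254]
```

View pics/w1.png

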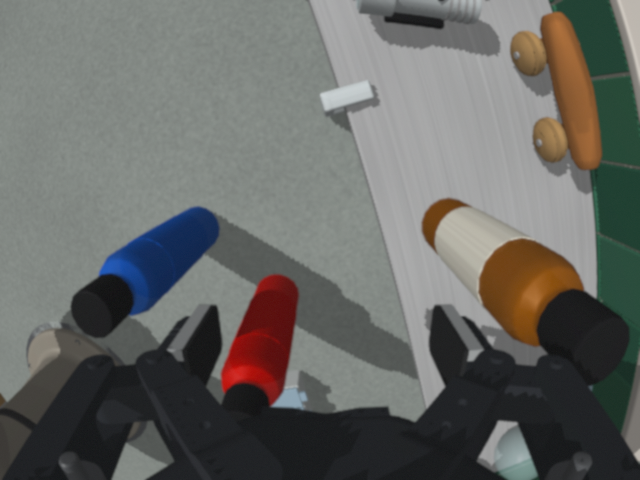

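The wrist view shows open fingers, with the amber bottle ahead of the right finger (base at about (440,225)). The knuckles may protrude beyond the fingertip backs, so I turn the jaws broadside to the side camera to measure that.

```bash
python3 -m handwheel '[[[0,0,0,1,0],[0,0,0,1,0],[0,0,0,1,0],[0,0,0,1,0],[0,0,0,1,0],[0,0,0,1,0],[0,0,0,1,0],[0,0,0,1,0],[0,0,0,1,0],[0,0,0,1,0]]]'
python3 -m handwheel '[[[0,0,0,1,0],[0,0,0,0,0],[0,0,0,0,0]]]'
python3 - <<'E'
from plant import ctrl
import cv2,numpy as np
from h import *
from scipy.spatial.transform import Rotation as r
q=ctrl.sense();M=r.from_rotvec(q["tool_rot"]).as_matrix();c=q["ee_pos"];j=M[:,1]
s=ctrl.snapshot("side");im=s["color"][:,:,::-1]
cv2.imwrite("pics/side2.png",im)
x0,y0,f=250,100,4
a=cv2.resize(im[y0:y0+145,x0:x0+190],None,fx=f,fy=f,interpolation=2); a=np.clip((a/255.)**0.45*255,0,255).astype('u1')
for k in(-70,-57,57,70):
  p=[tuple(int(v) for v in ((proj("side",c+k*j+[0,0,z])-[x0,y0])*f)) for z in range(0,101,20)]
  cv2.polylines(a,[np.array(p)],False,(0,0,255) if abs(k)==57 else (0,255,255),1)
  for t in p: cv2.circle(a,t,3,(0,0,255),-1)
cv2.imwrite("pics/c2.png",a); print(j,c)
E
```

```text
clock: 3.7
ee_pos: [451.5, 83.2, 231.4]
tool_rot: [1.452, 2.786, 0.0]
force: [-0.1, -0.9, -1.1]
gripper_width: 84.8
clock: 4.08
ee_pos: [451.7, 82.8, 231.4]
tool_rot: [1.313, 2.854, 0.0]
force: [-0.4, 0.1, 0.1]
gripper_width: 85.6
[7.59385617e-01 6.50640807e-01 1.58530759e-04] [451.74303716  82.77423958 231.38057811]
```

View pics/c2.png

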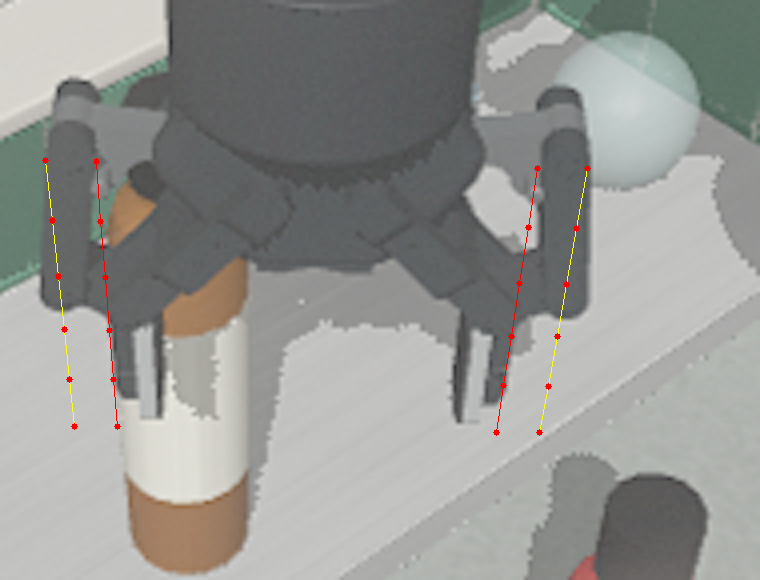

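The knuckle stands out to ±75 mm, beyond the tip back at ±57. It ends about 45–50 mm above the fingertip, so the knuckle's lower end will touch first. The lower I keep the tips the better: they sit 13 mm above the TCP, so the TCP goes to about z 61. I back off 10 mm, turn back and descend.

```bash
python3 -m handwheel '[[[-0.9,0.4,0,-1,0],[0,0,0,-1,0],[0,0,0,-1,0],[0,0,0,-1,0],[0,0,0,-1,0],[0,0,0,-1,0],[0,0,0,-1,0],[0,0,0,-1,0],[0,0,0,-1,0],[0,0,0,-1,0]]]'
python3 -m handwheel '[[[0,0,0,-1,0],[0,0,-2.5,0,0],[0,0,-2.5,0,0],[0,0,-2.5,0,0],[0,0,-2.5,0,0],[0,0,-2.5,0,0],[0,0,-2,0,0],[0,0,-1.5,0,0],[0,0,0,0,0],[0,0,0,0,0]]]'
python3 - <<'E'
from plant import ctrl
import cv2,numpy as np
from h import *
from scipy.spatial.transform import Rotation as r
q=ctrl.sense();M=r.from_rotvec(q["tool_rot"]).as_matrix();print(M[:,1],q["ee_pos"],q["force"],q["moment"])
im=ctrl.snapshot("side")["color"][:,:,::-1]
a=cv2.resize(im[120:280,240:400],None,fx=3.7,fy=3.7,interpolation=2); a=np.clip((a/255.)**0.45*255,0,255).astype('u1')
cv2.imwrite("pics/c3.png",a)
E
```

```text
clock: 5.38
ee_pos: [442.9, 86.4, 231.3]
tool_rot: [2.567, 1.811, 0.0]
force: [-0.5, -0.3, 0.4]
gripper_width: 85.2
clock: 6.62
ee_pos: [443.4, 86.4, 71.9]
tool_rot: [2.655, 1.679, 0.001]
force: [0.2, -0.1, -0.4]
gripper_width: 85.4
[ 9.03518662e-01 -4.28547928e-01  8.36922354e-04] [443.37194343  86.42692709  71.85510987] [ 0.24373081 -0.11991401 -0.40575174] [ 0.02855365 -0.01351163  0.02544412]
```

View pics/c3.png

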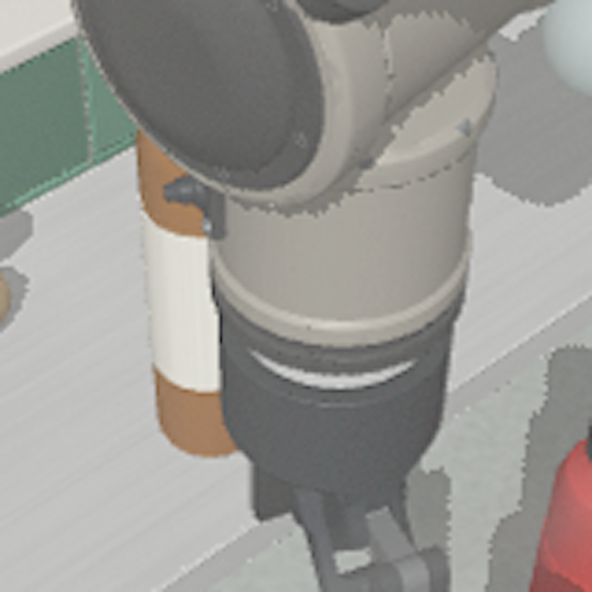

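```bash
python3 -m handwheel '[[[0,0,-0.5,0,0],[0,0,-0.5,0,0],[0.27,-0.13,-0.1,0,0],[0.27,-0.13,0,0,0],[0.27,-0.13,0,0,0],[0.18,-0.085,0,0,0],[0,0,0,0,0]]]'
python3 -m handwheel '[[[0.09,-0.04,0,0,0],[0.09,-0.045,0,0,0],[0.09,-0.04,0,0,0],[0.09,-0.045,0,0,0],[0.09,-0.04,0,0,0],[0.09,-0.045,0,0,0]]]'
python3 - <<'E'
from plant import ctrl
import cv2
q=ctrl.sense();print(q["ee_pos"],q["force"],q["moment"])
cv2.imwrite("pics/w4.png",ctrl.snapshot("wrist")["color"][:,:,::-1])
cv2.imwrite("pics/t4.png",ctrl.snapshot("top")["color"][:,:,::-1])
E
```

```text
clock: 7.55
ee_pos: [453.1, 81.5, 60.3]
tool_rot: [2.655, 1.679, 0.0]
force: [-0.4, -0.2, -0.6]
gripper_width: 85.1
clock: 8.3
ee_pos: [458.1, 79.1, 60.3]
tool_rot: [-2.655, -1.68, 0.001]
force: [-1.6, 0.2, 0.3]
gripper_width: 85.7
[458.10408152  79.09099124  60.26664033] [-1.61724993  0.22971855  0.25204772] [ 0.014353    0.08571216 -0.01916979]
```

View pics/w4.png

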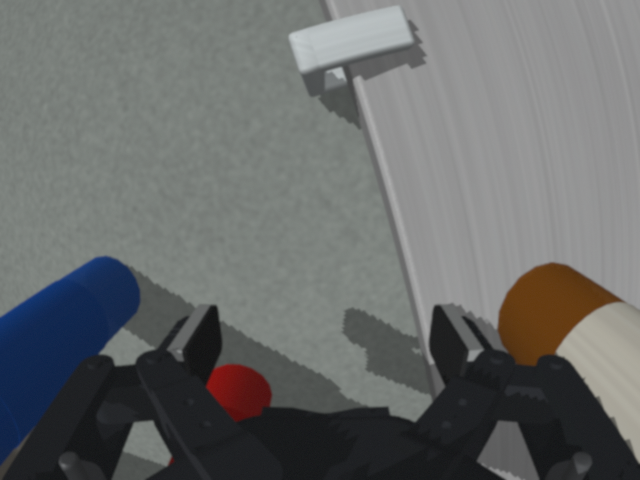

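```bash
python3 -m handwheel '[[[0.09,-0.04,0,0,0],[0.09,-0.045,0,0,0],[0.13,-0.06,0,0,0],[0.18,-0.085,0,0,0],[0.18,-0.085,0,0,0],[0.18,-0.085,0,0,0]]]'
python3 - <<'E'
from plant import ctrl
import cv2,numpy as np
q=ctrl.sense();print(q["ee_pos"],q["force"],q["moment"])
im=ctrl.snapshot("top")["color"][:,:,::-1];cv2.imwrite("pics/t5.png",im)
w=ctrl.snapshot("wrist")["color"][:,:,::-1]
a=np.hstack([cv2.resize(im[90:290,200:400],None,fx=2,fy=2,interpolation=2),cv2.resize(w[160:,320:],(400,400))])
cv2.imwrite("pics/c5.png",np.clip((a/255.)**0.6*255,0,255).astype('u1'))
E
```

```text
clock: 9.15
ee_pos: [466.9, 75.0, 60.3]
tool_rot: [2.655, 1.68, 0.0]
force: [-1.7, 0.6, 0.4]
gripper_width: 85.6
[466.92913846  74.98049167  60.31823996] [-1.74715219  0.64271786  0.41598226] [-0.05242539  0.1195162   0.02527879]
```

View pics/c5.png

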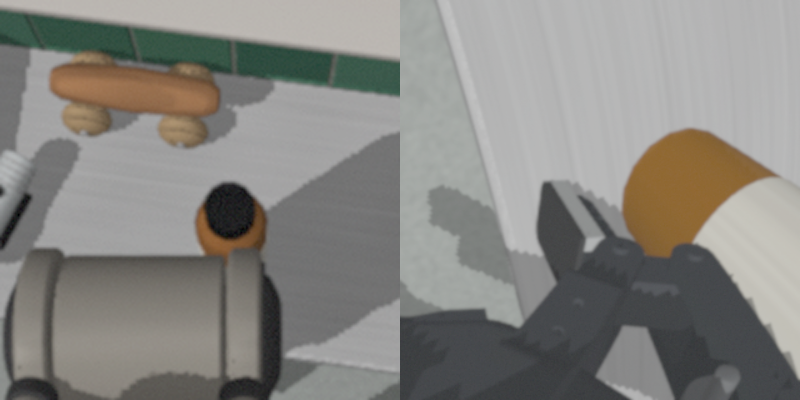

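```bash
cat > cap.py <<'E'
from h import *
import cv2
from plant import ctrl
def cap(im,tool,j,save=None):
    g=im.max(axis=2); b=tool[:2]+99*j
    u,v=proj("top",[b[0],b[1],280]).round().astype(int)
    r=26; m=(g[v-r:v+r,u-r:u+r]<45).astype('u1')
    n,l,st,ce=cv2.connectedComponentsWithStats(m)
    i=1+np.argmin([np.hypot(*(ce[k]-r))+ (1e3 if st[k,4]<100 else 0) for k in range(1,n)])
    x,y,w,h,A=st[i]; P=back("top",u-r+x+w/2-.5,v-r+y+h/2-.5,280)[:2]
    d=P-b; yaw=-.133;ux=np.array([np.cos(yaw),np.sin(yaw)]);uy=np.array([-ux[1],ux[0]]);q=P-np.array([590.5,-29.4])
    print("bbox",w,h,A,"cap",P.round(1),"vs predicted along",round(d@j,1),"left",round(d@np.array([-j[1],j[0]]),1),"niche",round(q@ux,1),round(q@uy,1))
if __name__=="__main__":
    q=ctrl.sense();print(q["clock"],q["ee_pos"].round(1),q["force"].round(1),q["moment"].round(2))
    cap(ctrl.snapshot("top")["color"],q["ee_pos"],np.array([.9035,-.4285]))
E
python3 cap.py; python3 -c "
from cap import *
cap(cv2.imread('pics/t4.png'),np.array([458.1,79.1]),np.array([.9035,-.4285]))
cap(cv2.imread('pics/top0.png'),np.array([458.7,79.5]),np.array([.9035,-.4285]))"
```

```text
9.25 [467.1  74.9  60.3] [-1.   0.1  0.9] [ 0.04  0.08 -0.  ]
bbox 27 29 592 cap [552.8  32.9] vs predicted along -3.6 left -1.2 niche -45.7 56.8
bbox 26 29 587 cap [544.1  37.2] vs predicted along -3.3 left -1.0 niche -54.8 59.8
bbox 32 36 676 cap [538.6  34.7] vs predicted along -7.6 left -6.2 niche -59.9 56.7
```

```bash
python3 -m handwheel '[[[0.2,-0.09,0,0,0],[0.2,-0.1,0,0,0],[0.2,-0.09,0,0,0],[0.2,-0.1,0,0,0],[0.2,-0.09,0,0,0],[0.2,-0.1,0,0,0],[0.2,-0.09,0,0,0],[0.2,-0.1,0,0,0],[0.2,-0.09,0,0,0],[0.2,-0.1,0,0,0]]]'; python3 cap.py
python3 -m handwheel '[[[0.2,-0.09,0,0,0],[0.2,-0.1,0,0,0],[0.2,-0.09,0,0,0],[0.2,-0.1,0,0,0],[0.2,-0.09,0,0,0],[0.2,-0.1,0,0,0],[0.2,-0.09,0,0,0],[0.2,-0.1,0,0,0],[0.2,-0.09,0,0,0],[0.2,-0.1,0,0,0]]]'; python3 cap.py
```

```text
clock: 10.55
ee_pos: [486.9, 65.5, 60.3]
tool_rot: [2.655, 1.68, 0.0]
force: [-1.7, 0.4, 0.5]
gripper_width: 85.2
10.55 [486.9  65.5  60.3] [-1.7  0.4  0.5] [0.08 0.13 0.01]
bbox 26 28 588 cap [572.   23.9] vs predicted along -4.3 left -1.2 niche -25.4 50.3
clock: 11.85
ee_pos: [506.9, 56.0, 60.3]
tool_rot: [2.655, 1.68, 0.0]
force: [-0.6, 0.9, 0.5]
gripper_width: 85.4
11.85 [506.9  56.   60.3] [-0.6  0.9  0.5] [0.04 0.08 0.04]
bbox 26 29 594 cap [591.3  15.3] vs predicted along -5.3 left -0.6 niche -5.2 44.4
```

```bash
python3 -m handwheel '[[[0.2,-0.09,0,0,0],[0.2,-0.1,0,0,0],[0.2,-0.09,0,0,0],[0.2,-0.1,0,0,0],[0.2,-0.09,0,0,0],[0.2,-0.1,0,0,0],[0.2,-0.09,0,0,0],[0.2,-0.1,0,0,0],[0.2,-0.09,0,0,0],[0.2,-0.1,0,0,0]]]'; python3 cap.py
python3 -m handwheel '[[[0.2,-0.09,0,0,0],[0.2,-0.1,0,0,0],[0.2,-0.09,0,0,0],[0.2,-0.1,0,0,0],[0.2,-0.09,0,0,0],[0.2,-0.1,0,0,0],[0.2,-0.09,0,0,0],[0.2,-0.1,0,0,0],[0.2,-0.09,0,0,0],[0.2,-0.1,0,0,0]]]'; python3 cap.py
python3 - <<'E'
from plant import ctrl
import cv2,numpy as np
im=ctrl.snapshot("top")["color"][:,:,::-1]
s=ctrl.snapshot("side")["color"][:,:,::-1]
a=np.hstack([cv2.resize(im[80:280,210:410],None,fx=2,fy=2,interpolation=2),cv2.resize(s[60:260,180:380],(400,400),interpolation=2)])
cv2.imwrite("pics/c6.png",np.clip((a/255.)**0.6*255,0,255).astype('u1'))
E
```

```text
clock: 13.15
ee_pos: [526.9, 46.5, 60.3]
tool_rot: [2.655, 1.68, 0.0]
force: [0.3, 0.4, 0.3]
gripper_width: 85.2
13.15 [526.9  46.5  60.3] [0.3 0.4 0.3] [0.02 0.08 0.02]
bbox 35 33 655 cap [610.1  12.2] vs predicted along -9.1 left 4.7 niche 13.9 43.9
clock: 14.45
ee_pos: [546.9, 37.0, 60.3]
tool_rot: [2.655, 1.68, 0.0]
force: [-0.6, 0.7, 0.2]
gripper_width: 85.6
14.45 [546.9  37.   60.3] [-0.6  0.7  0.2] [0.01 0.06 0.01]
bbox 47 36 1083 cap [636.1  -1.4] vs predicted along -2.0 left 3.6 niche 41.5 33.8
```

View pics/c6.png

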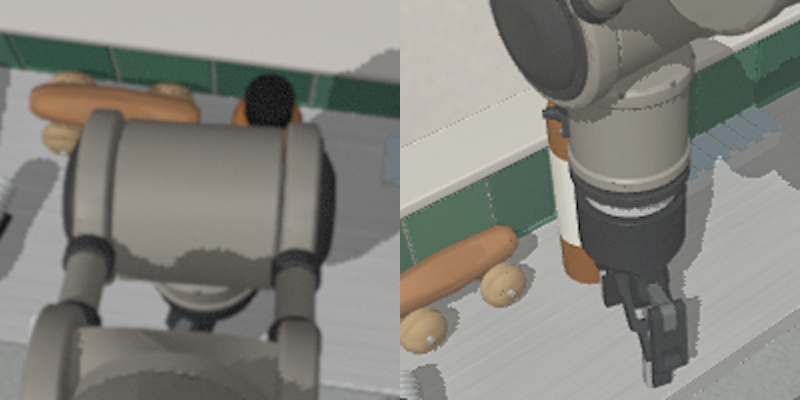

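```bash
python3 -m handwheel '[[[0.2,-0.09,0,0,0],[0.2,-0.1,0,0,0],[0.2,-0.09,0,0,0],[0.2,-0.1,0,0,0],[0.2,-0.09,0,0,0],[0.2,-0.1,0,0,0],[0.2,-0.09,0,0,0],[0.2,-0.1,0,0,0],[0.2,-0.09,0,0,0],[0.2,-0.1,0,0,0]]]'
python3 -m handwheel '[[[0.2,-0.09,0,0,0],[0.2,-0.1,0,0,0],[0.2,-0.09,0,0,0],[0.2,-0.1,0,0,0],[0.2,-0.09,0,0,0],[0.15,-0.07,0,0,0],[0.15,-0.07,0,0,0],[0.1,-0.05,0,0,0],[0.1,-0.05,0,0,0],[0.1,-0.05,0,0,0]]]'
python3 - <<'E'
from plant import ctrl
import cv2,numpy as np
im=ctrl.snapshot("top")["color"][:,:,::-1]
s=ctrl.snapshot("wrist")["color"][:,:,::-1]
a=np.hstack([cv2.resize(im[60:260,210:410],None,fx=2,fy=2,interpolation=2),cv2.resize(s[160:,320:],(400,400),interpolation=2)])
cv2.imwrite("pics/c7.png",np.clip((a/255.)**0.5*255,0,255).astype('u1'))
E
```

```text
clock: 15.85
ee_pos: [566.9, 27.5, 60.3]
tool_rot: [2.655, 1.68, -0.0]
force: [-0.6, 1.2, 1.2]
gripper_width: 85.4
clock: 17.1
ee_pos: [582.8, 19.9, 60.3]
tool_rot: [2.655, 1.68, -0.0]
force: [-1.4, 1.2, -0.2]
gripper_width: 85.3
```

View pics/c7.png

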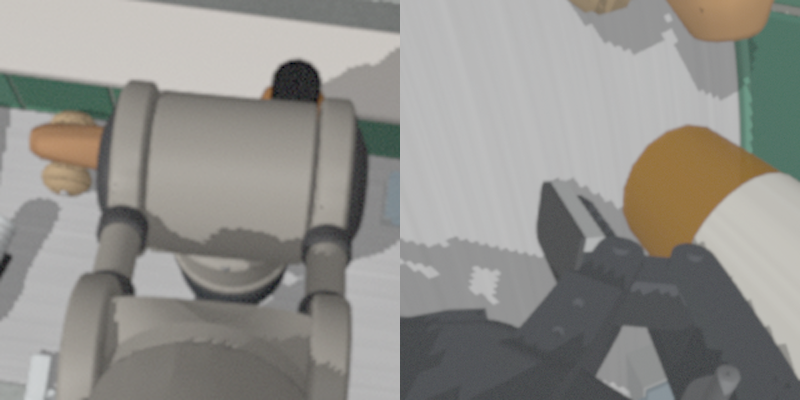

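```bash
python3 -m handwheel '[[[0.1,-0.05,0,0,0],[0.1,-0.04,0,0,0],[0.1,-0.05,0,0,0],[0.1,-0.05,0,0,0]]]'
python3 -m handwheel '[[[0.1,-0.05,0,0,0],[0.1,-0.05,0,0,0]]]'
python3 -m handwheel '[[[0.1,-0.05,0,0,0]]]'
```

```text
clock: 17.7
ee_pos: [586.8, 18.0, 60.3]
tool_rot: [2.655, 1.68, 0.0]
force: [-1.1, 0.0, 0.3]
gripper_width: 85.4
clock: 17.95
ee_pos: [588.8, 17.0, 60.3]
tool_rot: [2.655, 1.68, 0.0]
force: [-0.8, -0.3, 0.4]
gripper_width: 85.3
clock: 18.08
ee_pos: [589.5, 16.6, 60.3]
tool_rot: [-2.654, -1.679, 0.001]
force: [-3.7, 1.6, 2.6]
gripper_width: 85.4
```

```bash
python3 -m handwheel '[[[0.05,-0.02,0,0,0],[0,0,0,0,0]]]'; python3 cap.py
```

```text
clock: 18.32
ee_pos: [589.5, 16.7, 60.2]
tool_rot: [-2.654, -1.679, 0.002]
force: [-5.3, 3.0, 1.7]
gripper_width: 85.5
18.325 [589.5  16.7  60.2] [-5.3  3.   1.7] [ 0.11  0.46 -0.02]
bbox 25 22 423 cap [678.4 -22.6] vs predicted along -1.8 left 2.6 niche 86.2 18.4
```

The wall is reached: the force rises and the tool stops, with the cap at niche x ≈ 86 mm. Now I withdraw straight back, slowly at first, then up.

```bash
python3 -m handwheel '[[[-0.05,0.02,0,0,0],[-0.1,0.05,0,0,0],[-0.2,0.1,0,0,0],[-0.4,0.2,0,0,0],[-0.9,0.43,0,0,0],[-1.5,0.7,0,0,0],[-1.5,0.7,0,0,0],[-1.5,0.7,0,0,0],[-1.5,0.7,0,0,0],[-1.5,0.7,0,0,0]]]'
python3 -m handwheel '[[[-1.5,0.7,0,0,0],[-1.5,0.7,0,0,0],[-1.5,0.7,0,0,0],[0,0,2,0,0],[0,0,4,0,0],[0,0,4,0,0],[0,0,4,0,0],[0,0,4,0,0],[0,0,4,0,0]]]'
python3 -m handwheel '[[[-1,4,0,0,0],[-2,6,0,0,0],[-2,6,0,0,0],[-2,6,0,0,0],[-1,3,0,0,0],[0,0,0,0,0],[0,0,0,0,0],[0,0,0,0,0]]]'
cat > fin.py <<'E'
from h import *
import cv2
from plant import ctrl
T_=ctrl.snapshot("top")["color"]; S=ctrl.snapshot("side")["color"]
cv2.imwrite("pics/tf.png",T_[:,:,::-1]);cv2.imwrite("pics/sf.png",S[:,:,::-1])
yaw=-.133;ux=np.array([np.cos(yaw),np.sin(yaw)]);uy=np.array([-ux[1],ux[0]]);O=np.array([590.5,-29.4])
B=O+86*ux+17*uy
for n,im in(("top",T_),("side",S)):
    u,v=proj(n,[*B,275]).round().astype(int); r=26
    m=(im[v-r:v+r,u-r:u+r].max(axis=2)<45).astype('u1')
    _,l,st,ce=cv2.connectedComponentsWithStats(m)
    print(n,"expected",u,v,[(list(s[:5]),(c+[u-r,v-r]).round(1)) for s,c in zip(st[1:],ce[1:]) if s[4]>60],"proj z280",proj(n,[*B,280]).round(1),"z248",proj(n,[*B,248]).round(1))
    hsv=cv2.cvtColor(im,cv2.COLOR_RGB2HSV); am=cv2.inRange(hsv,(4,150,60),(18,255,255)); am[:, :u-25]=0; am[:,u+25:]=0
    ys,xs=np.nonzero(am); print(" amber rows",ys.min(),ys.max(),"x at low",xs[ys>ys.max()-8].mean(),"x high",xs[ys<ys.min()+8].mean(),"pred base",proj(n,[*B,70]).round(1),proj(n,[*B,225]).round(1))
a=cv2.cvtColor(cv2.imread("pics/top0.png"),6).astype(float);b=cv2.cvtColor(T_,7).astype(float)
for k,(x0,x1,y0,y1) in dict(org=(395,510,135,190),roller=(220,315,115,165),light=(168,220,160,228),glass=(488,545,192,248)).items():
    print(k,cv2.phaseCorrelate(a[y0:y1,x0:x1].copy(),b[y0:y1,x0:x1].copy()))
E
python3 fin.py
```

```text
clock: 19.62
ee_pos: [497.7, 59.8, 60.4]
tool_rot: [2.655, 1.68, 0.0]
force: [-0.4, -0.0, 0.1]
gripper_width: 85.4
clock: 20.75
ee_pos: [453.1, 80.6, 281.6]
tool_rot: [2.655, 1.68, 0.0]
force: [-0.3, 0.1, -0.2]
gripper_width: 85.5
clock: 21.75
ee_pos: [374.9, 327.2, 280.3]
tool_rot: [2.656, 1.678, 0.0]
force: [0.1, 0.8, -0.2]
gripper_width: 85.8
top expected 361 97 [([np.int32(13), np.int32(14), np.int32(26), np.int32(31), np.int32(630)], array([360.1, 100.3])), ([np.int32(34), np.int32(35), np.int32(18), np.int32(17), np.int32(114)], array([377.1, 118.3]))] proj z280 [361.1  95.8] z248 [359.6 105.3]
 amber rows 100 157 x at low 343.14285714285717 x high 344.7692307692308 pred base [353.5 146.4] [358.7 111.7]
side expected 256 70 [([np.int32(15), np.int32(18), np.int32(22), np.int32(29), np.int32(538)], array([255.7,  76.1]))] proj z280 [256.   66.6] z248 [258.1  86.5]
 amber rows 88 188 x at low 249.03896103896105 x high 257.95862068965516 pred base [267.3 174.8] [259.5  99.9]
org ((0.054023021024534046, 0.08986958851579985), 0.47599388906618806)
roller ((-0.03800810981784508, 0.07099452936918738), 1.007605261415093)
light ((0.032617439213563415, -0.01884396093090146), 0.9588580341606175)
glass ((0.06273805968645263, 0.015248211531865508), 0.6153973843984091)
```

Both cameras put the cap within about 1 px of where an upright bottle at the wall would show it. The other four items have shifted less than 0.1 px. Handing in.

```bash
python3 -c "
from plant import ctrl
print(ctrl.job_done(),ctrl.sense()['clock'])"
```

```text
the job is handed in; nothing more can be done
the job is handed in; nothing more can be done
```

I slid the amber bottle back into the gap until it met the green tiles, then took the hand away and handed the job in at about 22 s of the 58 s allowed.

- **Contact:** I pushed at about 16 mm/s with the back of one open finger, fingertips kept just above the shelf. The knuckle sticks out about 18 mm past the fingertip, so the actual contact was on its lower end. I estimate that was about 50 mm above the shelf, higher than the 40 mm advised. I couldn't tilt the tool to avoid this. I saw no sign of leaning.
- **Force:** The force readings between moves stayed at about 2 N while sliding. They rose to about 6 N when the bottle met the wall.
- **Bottle:** The last pictures put the cap within about 1 px of where an upright bottle would show it, touching the wall at niche x ≈ 86 mm, y ≈ 17 mm. That is between the roller and the organiser.
- **Other items:** The organiser, roller, light and paperweight had moved less than 0.1 px in the top view.
- **Failed check:** My colour check of the bottle's base was no use, because it picked up other orange-brown pixels, probably the roller. The base position therefore rests on the contact force, the tool position and the cap.

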